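Lock the battery hatch with the slot key

TASK

Take the red slot key from its stand, put its blade in the slot of the battery-hatch fastener on the white instrument, press the fastener in against its spring and turn it a quarter turn clockwise until it pops up locked. Work gently, the key must never bear on the instrument with more than 25 N, and put the key back upright in the pocket of its stand. Do not push the other things about.

Things in the scene. Friction and masses are not known exactly. Their poses are not given: they have to be found in the camera images.
- unit: white instrument with its grey hatch and steel fastener on top, fixed to the bench. Case 150 (x) x 112 (y) x 70 mm, cover's face at 73 mm. Origin under the case's centre, z up; the dark display strip is at the -x end. Yellow dots on the cover mark the slot's line when open, green dots when locked
- hatch_mid (a point): nominal fastener centre, on the cover's face; axes as the instrument's. The fastener is poorly fitted: its true axis lies up to 5 mm off along the open slot's line and up to 5 mm off across it, and it stands up to 5 mm higher or lower than nominal, other every time. None of this is measured. It is rigid there. Turned about a wrong axis the key is forced sideways: feel it and yield
- head_top (a point): 17 mm above hatch_mid: nominal (not true) centre of the fastener's flat top when up. The fastener is a steel disc 40 mm across. Its straight slot runs through its true axis, open at both ends, 5 mm wide, 6 mm deep, edged with brass, not chamfered
- lock (a joint): turn of the fastener, rad, clockwise from above: about 0 open (slot's line 0.785 rad counter-clockwise of the instrument's x axis), 1.571 locked (0.785 clockwise of it), hard stop 1.60. Friction 0.05 N m. A bayonet lug blocks the turn from about 0.1 to 1.47 unless the fastener is pressed in; beyond 1.47 it springs up, locked, when let go
- press (a joint): how far the fastener is pressed in, m: 0 up, hard bottom at 0.0055. The spring takes 5 N to start and 1.5 N more for each mm. In by 3.5 mm (10 N) or more it can turn past the lug; on the bottom (13 N) the force shoots up
- key_grip (a point): middle of the slot key's red handle (key 60 g, loose). Handle 34 (x) x 14 (y) x 44 mm (z), gripped across its 14 mm. The steel blade below, 24 mm wide (x) and 3 mm thick (y), sticks out 25 mm: its tip is 47 mm below this point. z is up; half a turn about z makes no difference. At the start it stands in the stand's pocket, handle resting on the stand, x along the stand's x
- pocket (a point): centre of the mouth of the pocket in the black stand, in its upper face, 40 mm above the bench. Block 70 (x) x 100 (y) x 40 mm, fixed. Pocket 28 mm (x) by 7 mm (y), 32 mm deep, chamfered 1.5 mm. With the key home in it key_grip is 22 mm above this point
- flux_bottle: small amber bottle, 36 mm across, 75 mm high, standing, origin under its centre: leave alone
- cup: small white open cup, 44 mm across, 32 mm high, origin under its centre: leave alone
- driver: yellow-handled screwdriver 150 mm long lying on the bench along its x axis: leave alone
Things that resemble listed ones, but are neither listed nor needed, are in the scene too. Of the things shaped like the part that bears pocket, the black one is meant. Of the things that look like the part that bears key_grip, the smaller one is meant.

How it is judged:
By the outcome, as a careful person would: the job done as asked, in the order asked, and still so for the second after the job is handed in, with the robot touching nothing.
It also fails if it takes over 72 s, if anything falls off the work surface, if the arm or the gripper's body presses on something with over 40 N, if the wrist force passes 120 N, or if a joint passes its speed limit or range.

ROBOT

A 7-joint arm with a two-finger parallel gripper is mounted at the origin on the work surface. World frame = base frame: x ahead of the robot, y to its left, z up, the work surface at z = 0. Lengths are in m, angles in rad, forces in N, time in s.
With the tool pointing down it reaches from about 0.425 to 0.875 m from the base axis. Payload 4.7 kg.
Tool frame: the origin (TCP) lies at the very end of the fingers, on their centre line; the grasp point (between the pads) lies 19 mm behind it; z points along the fingers, y is the line along which they close (so a half turn about z gives the same grasp; the last joint's range is limited). The gripper opens to 87 mm and grips with 3 to 60 N. Pads are 19 mm wide; open, the fingers measure 117 mm over their backs; the gripper's body (75 mm by 190 mm) begins 51 mm behind the grasp point.
Start: joints at [1.223, 0.321, -0.07, 1.45, 0.023, 1.371, -0.057], TCP at [0.23, -0.608, 0.223] pointing down, gripper open.
Joint ranges: [-2.86, 2.86], [-0.3, 2.09], [-1.38, 1.24], [0.06, 2.45], [-1.56, 4.7], [0.09, 2.05], [-2.69, 2.69]. Speed limits (rad/s): [2.57, 2.57, 3.14, 3.14, 3.14, 3.14, 3.14].

INTERFACE

Orientations are given as a rotation vector (axis times angle).
In Python, from bench import ctrl, imaging, ticket gives the robot as it stands.
- The arm moves only by the tool jog_arm, never from a script. Its argument "rows" is text: rows parted by semicolons, each of 7 numbers parted by spaces: the shift along the tool's x, y, z in cm, then the turn, a rotation vector about the tool's x, y, z in rad, then the closure, from -1 (fully open) to 1 (shut), so that 0 is half open. A call has 1 to 5 rows; each row shifts and turns the commanded pose from where the row before left it, along the tool's axes as they then stand; what a row does not reach is not made up. A row lasts 1/8 s, in which the tool goes at most 62.5 mm and 10.7 degrees, less where a joint would pass 70% of its speed; a pose out of reach is approached as far as the arm can. A call with a gripper value outside its range is refused whole. The fingers move at their own pace and stop on an object; "force" is the grip in N (left out, the last holds). Time passes only in rows, so rows that do not move let the fingers close. It gives the time, the measured TCP pose, the force, the opening and the grip force at its end, in the units of the state.
- ctrl.get_state(): the state, without advancing time (a new reading comes with each control period).
- imaging.get_image(name): name is "scene" or "top" or "wrist"; returns a dict with "img" (480x640x3 uint8, blue, green, red), "vertical_fov" (degrees; the focal length in pixels is half the picture's height over the tangent of half this angle, whatever the lens; pixels are square), "cx", "cy" (the principal point, pixels), "origin" and "orientation" of the camera in the world. Camera axes: x right, y down, z forward; pixel columns grow to the right and rows downward; lengths in m; the calibration is good to about 2 mm. The wrist camera is an equidistant fisheye: a pixel r from the principal point sees the ray r / f radians off the axis. A picture is of the moment at which its call begins. There is no depth.
- ticket.close_job(): hands the job in; it is judged then, once.
The state is a dict: "time": time; "joint_positions": joint angles; "qd": joint speeds; "joint_torque": joint torques, N m; "position": TCP position; "tool_rot": TCP orientation; "ft_force": force on the tool from outside, world axes, zero at the start; "torque": the same for the moment, N m; "grip_width": opening from 0.0 (shut) to 1.0 (fully open); "grip_force": force on a finger pad.
Only numpy, scipy, OpenCV 4.12 (cv2) and the standard library are available. Lean on these libraries where they do the work, as an engineer would, in place of code of your own. Each camera call takes 0.05 s, during which the arm holds its last target. There are 200 camera calls.

## Working session

There is one attempt and no reset: what is moved stays moved. The work goes in short steps, Python scripts to look and compute and a tool call to move; the robot and the scene stay as the last step left them, time stands still between calls to the robot, and variables do not carry over. Pictures are saved under pics/ and viewed, at most 10 in all, crops included, and the job is handed in when it is done.

Besides the shell and the picture viewer there is one more tool, called after ">>>" as name(argument=value, ...) on one line, values as JSON. jog_arm: Moves the arm, as the interface text tells. Its arguments: {"type":"object","properties":{"rows":{"type":"string"},"force":{"type":"number"}},"required":["rows"]}

```bash
mkdir -p pics; ls; cat > h.py <<'E'
import numpy as np, cv2
from scipy.spatial.transform import Rotation as R
from bench import ctrl, imaging, ticket
def snap(name, fn=None):
    d=imaging.get_image(name)
    if fn: cv2.imwrite('pics/'+fn,d['img'])
    return d
def rotm(o):
    o=np.array(o,float)
    return o if o.shape==(3,3) else (R.from_rotvec(o).as_matrix() if o.size==3 else R.from_quat(o).as_matrix())
def ray(d,u,v,fish=False):
    f=240/np.tan(np.radians(d['vertical_fov'])/2)
    x,y=u-d['cx'],v-d['cy']
    if fish:
        r=np.hypot(x,y)+1e-9;t=r/f
        c=np.array([x/r*np.sin(t),y/r*np.sin(t),np.cos(t)])
    else: c=np.array([x/f,y/f,1.])
    return np.array(d['origin']),rotm(d['orientation'])@c
def plane(d,u,v,z,fish=False):
    o,r=ray(d,u,v,fish);return o+r*(z-o[2])/r[2]
E
python3 - <<'E'
from h import *
for n in ['top','scene']:
    d=snap(n,n+'.png');print(n,d['vertical_fov'],d['cx'],d['cy'],d['origin'],d['orientation'])
s=ctrl.get_state();print(s)
E
```

```text
pics
top 54.995992434450294 322.6726064873166 241.83470630164285 [ 0.48222461 -0.06015787  0.92593554] [-2.18736289  2.1314236  -0.08116643]
scene 54.57909250517297 318.4801013700348 240.6775586149819 [1.06440491 0.19756864 0.46754161] [-1.32516209 -2.0251151   1.07951996]
{'time': 0.1, 'joint_positions': array([ 1.22308973,  0.32175704, -0.07008675,  1.4515418 ,  0.02263798,
        1.37079687, -0.05692277]), 'qd': array([ 2.18007281e-03, -2.24644194e-03,  1.20895561e-03, -1.60100887e-03,
        1.46845455e-03, -2.54214729e-06,  6.47655862e-04]), 'joint_torque': array([-2.25630629e-04, -4.92572701e+01, -4.05794727e-01, -3.13397741e+01,
       -6.42140536e-02,  3.96129827e-02,  3.35667494e-05]), 'position': array([ 0.22984679, -0.60748205,  0.22157123]), 'tool_rot': array([-3.08868931e+00, -5.64953096e-01,  6.82726243e-04]), 'ft_force': array([ 0.5346432 ,  0.14009055, -0.23305499]), 'torque': array([ 0.02739413, -0.04153362, -0.02938088]), 'grip_force': 0.0, 'grip_width': 0.9991947168175612}
```

View pics/top.png

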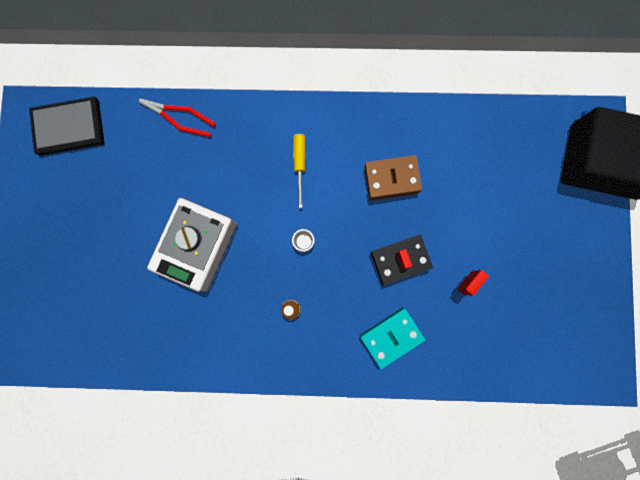

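View pics/scene.png

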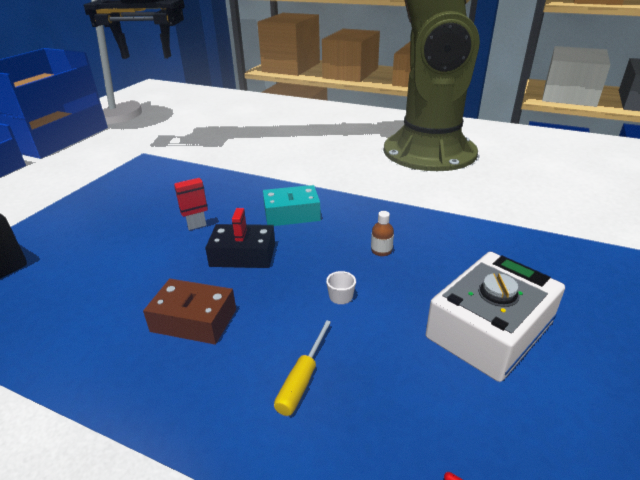

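```bash
cat > m1.py <<'E'
from h import *
d=snap('top')
b=d['img'].astype(int);hsv=cv2.cvtColor(d['img'],cv2.COLOR_BGR2HSV)
H,S,V=[hsv[...,i].astype(int) for i in range(3)]
def blobs(m,z,n,mn=8,box=None):
    m=m.astype(np.uint8)
    if box:
        k=np.zeros_like(m);k[box[1]:box[3],box[0]:box[2]]=1;m=m*k
    cs,_=cv2.findContours(m,cv2.RETR_EXTERNAL,cv2.CHAIN_APPROX_NONE)
    for c in cs:
        if cv2.contourArea(c)<mn: continue
        r=cv2.minAreaRect(c);P=[plane(d,*p,z)[:2] for p in cv2.boxPoints(r)]
        P=np.array(P);e=P[1]-P[0];f=P[2]-P[1]
        print(n,np.round(r[0],1),'c',P.mean(0).round(4),'L',np.linalg.norm(e).round(4),np.degrees(np.arctan2(e[1],e[0])).round(1),np.linalg.norm(f).round(4),np.degrees(np.arctan2(f[1],f[0])).round(1))
blobs(((H<8)|(H>172))&(S>150)&(V>80),.084,'red')
blobs((V<70),.04,'stand',200,(365,225,440,295))
blobs((S<60)&(V>150),.07,'unit',500,(130,180,250,310))
blobs((H>22)&(H<35)&(S>120)&(V>120),.073,'yel',2,(150,200,235,290))
blobs((H>50)&(H<80)&(S>100)&(V>80),.073,'grn',2,(150,200,235,290))
blobs((H>10)&(H<35)&(S>90)&(V>60),.09,'brass',2,(165,215,215,260))
blobs((S<45)&(V>135),.09,'disc',20,(168,220,208,256))
c=d['img'][180:310,130:440];cv2.imwrite('pics/crop1.png',cv2.resize(np.hstack([d['img'][190:300,140:245],d['img'][225:295,365:440].repeat(1,0) if 0 else d['img'][205:315,360:465]]),None,fx=3.7,fy=3.7,interpolation=cv2.INTER_CUBIC))
E
python3 m1.py
```

```text
red [467.1 280.4] c [ 0.5018 -0.3022] L 0.0416 -35.3 0.0052 -125.1
red [476.2 282.4] c [ 0.4987 -0.3185] L 0.0474 -38.1 0.0191 -128.1
red [405.2 258.2] c [ 0.5391 -0.1904] L 0.0148 -68.5 0.0346 -159.5
red [184.  126.2] c [0.7791 0.2299] L 0.0198 -21.9 0.1064 -114.6
red [189.8 112.5] c [0.806  0.2201] L 0.0194 -15.0 0.1045 -108.0
stand [400.9 259.9] c [ 0.5387 -0.189 ] L 0.104 -69.0 0.0683 -160.2
unit [188.6 243.5] c [0.5579 0.2128] L 0.1505 -20.7 0.1119 -112.4
yel [195.8 252.8] c [0.5401 0.1974] L 0.0052 -42.8 0.004 -132.6
yel [184.5 222. ] c [0.5974 0.2219] L 0.004 -42.6 0.0041 -132.8
grn [177.4 272.8] c [0.5018 0.2298] L 0.0167 -20.2 0.0403 -111.3
grn [174.3 243.8] c [0.5559 0.2389] L 0.0039 -42.7 0.0054 -132.5
grn [206. 231.] c [0.5814 0.1803] L 0.0038 -88.6 0.0038 -177.0
brass [196.  252.5] c [0.5394 0.1919] L 0.0037 -88.6 0.0055 -176.9
brass [184.7 238.9] c [0.5639 0.214 ] L 0.0023 -68.4 0.0395 -157.0
brass [184.5 222. ] c [0.5951 0.2162] L 0.0056 -88.6 0.0037 -176.8
disc [192.  235.2] c [0.571  0.2011] L 0.0155 -68.4 0.0378 -157.1
disc [196.5 237.5] c [0.5671 0.1925] L 0.0389 -88.6 0.0646 -177.0
disc [181.5 237.5] c [0.5664 0.2202] L 0.0501 -88.6 0.0646 -176.9
```

View pics/crop1.png

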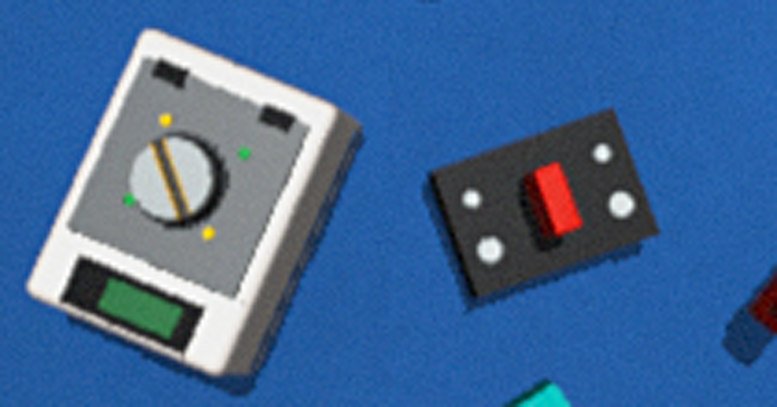

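```bash
cat >> h.py <<'E'
def plan(pos,yaw,n,clo,dec=2):
    """rows of the tool jog from the measured pose to pos/yaw(rad, continuous from the present yaw), tool down"""
    s=ctrl.get_state();R0=R.from_rotvec(s['tool_rot']);m=R0.as_matrix()
    y0=np.arctan2(m[1,0],m[0,0]);p0=np.array(s['position'])
    F=R.from_matrix(np.diag([1.,-1,-1]))
    if yaw is None: yaw=y0
    while yaw-y0>np.pi*1.1: y0+=2*np.pi
    while y0-yaw>np.pi*1.1: y0-=2*np.pi
    Rp,pp=R0,p0;out=[]
    for k in range(1,n+1):
        t=k/n
        Rk=R.from_euler('z',y0+(yaw-y0)*t)*F;pk=p0+(np.array(pos)-p0)*t
        sh=np.round(Rp.inv().apply(pk-pp)*100,dec);w=np.round((Rp.inv()*Rk).as_rotvec(),3)
        out.append(' '.join('%g'%v for v in [*sh,*w,clo]))
        pp=pp+Rp.apply(sh/100);Rp=Rp*R.from_rotvec(w)
    for i in range(0,n,5): print('; '.join(out[i:i+5]))
def st():
    s=ctrl.get_state();m=R.from_rotvec(s['tool_rot']).as_matrix()
    print('t',round(s['time'],2),'p',np.round(s['position'],4),'yaw',np.arctan2(m[1,0],m[0,0]).round(4),'zax',m[:,2].round(4),'q7',s['joint_positions'][6].round(3),'F',np.round(s['ft_force'],2),'w',round(s['grip_width'],3))
    return s
E
python3 -c "
from h import *
plan([.539,-.19,.19],3.497,18,0)"
```

```text
2.43 -1.56 0.18 -0.001 -0 -0.174 0; 2.66 -1.12 0.18 -0 -0 -0.174 0; 2.81 -0.64 0.17 -0 -0 -0.175 0; 2.89 -0.14 0.18 -0 -0 -0.174 0; 2.86 0.36 0.18 -0 -0 -0.174 0
2.76 0.85 0.17 -0 -0 -0.174 0; 2.57 1.32 0.18 -0 -0 -0.174 0; 2.3 1.74 0.18 -0 -0 -0.174 0; 1.97 2.11 0.17 -0 -0 -0.175 0; 1.56 2.42 0.18 0 -0 -0.174 0
1.13 2.66 0.18 0 -0 -0.174 0; 0.65 2.81 0.17 0 -0 -0.174 0; 0.15 2.88 0.18 0 -0 -0.174 0; -0.35 2.87 0.18 0 -0 -0.174 0; -0.84 2.76 0.17 0 -0 -0.175 0
-1.31 2.57 0.18 0 -0 -0.174 0; -1.73 2.31 0.18 0 -0 -0.174 0; -2.11 1.97 0.18 0 -0 -0.174 0
```

>>> jog_arm(rows="2.4 -1.6 0.2 0 0 -0.174 0; 2.7 -1.1 0.2 0 0 -0.174 0; 2.8 -0.6 0.2 0 0 -0.174 0; 2.9 -0.1 0.2 0 0 -0.174 0; 2.9 0.4 0.2 0 0 -0.174 0")

```text
time: 0.78
position: [0.3175, -0.4912, 0.2122]
tool_rot: [-2.559, -1.822, 0.0]
ft_force: [0.2, -0.1, -0.4]
grip_width: 0.541
grip_force: 0.0
```

>>> jog_arm(rows="2.8 0.9 0.2 0 0 -0.174 0; 2.6 1.3 0.2 0 0 -0.174 0; 2.3 1.7 0.2 0 0 -0.174 0; 2 2.1 0.2 0 0 -0.174 0; 1.6 2.4 0.2 0 0 -0.174 0")

```text
time: 1.4
position: [0.403, -0.3742, 0.2022]
tool_rot: [-1.553, -2.731, 0.0]
ft_force: [-0.1, -0.5, 0.5]
grip_width: 0.496
grip_force: 0.0
```

>>> jog_arm(rows="1.1 2.7 0.2 0 0 -0.174 0; 0.6 2.8 0.2 0 0 -0.174 0; 0.1 2.9 0.2 0 0 -0.174 0; -0.3 2.9 0.2 0 0 -0.174 0; -0.8 2.8 0.2 0 0 -0.174 0")

```text
time: 2.02
position: [0.4898, -0.2581, 0.1922]
tool_rot: [-0.258, -3.131, 0.0]
ft_force: [0.3, -0.0, 0.1]
grip_width: 0.498
grip_force: 0.0
```

>>> jog_arm(rows="-1.3 2.6 0.2 0 0 -0.174 0; -1.7 2.3 0.2 0 0 -0.174 0; -2.1 2 0.2 0 0 -0.174 0; 0 0 0 0 0 0 0")

```text
time: 2.52
position: [0.5417, -0.186, 0.1863]
tool_rot: [-0.557, 3.091, 0.003]
ft_force: [-0.5, -0.3, 1.2]
grip_width: 0.504
grip_force: 0.0
```

```bash
python3 -c "
from h import *
st();d=snap('wrist','w1.png');print(d['vertical_fov'],d['cx'],d['cy'],d['origin'],rotm(d['orientation'])[:,2])
plan([.539,-.19,.15],3.497,3,0)"
```

```text
t 2.52 p [ 0.5417 -0.186   0.1863] yaw -2.7848 zax [ 1.0e-04  1.7e-03 -1.0e+00] q7 2.089 F [-0.52 -0.31  1.22] w 0.504
65.70646984690485 319.12437033553056 241.7344706221217 [ 0.46791333 -0.21377617  0.34813685] [ 0.2715206   0.10358548 -0.956842  ]
0.07 -0.04 1.21 0.001 -0.001 -0.001 0; 0.08 -0.03 1.2 -0 0 -0.001 0; 0.08 -0.04 1.21 -0 0 -0.001 0
```

View pics/w1.png

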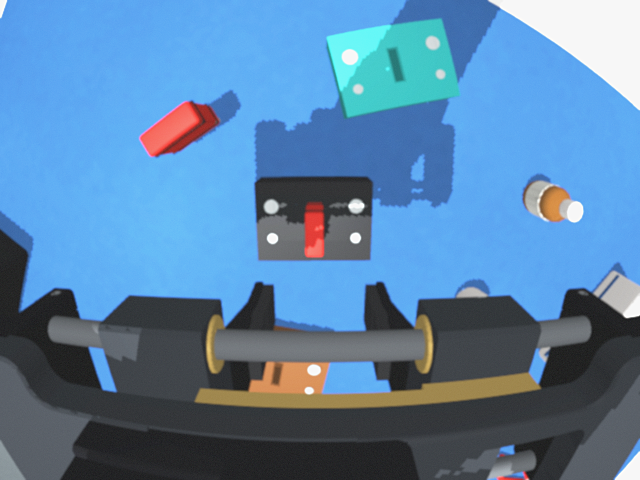

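```bash
python3 - <<'E'
from h import *
d=snap('wrist');hsv=cv2.cvtColor(d['img'],cv2.COLOR_BGR2HSV);H,S,V=[hsv[...,i].astype(int) for i in range(3)]
m=((H<8)|(H>172))&(S>140)&(V>60)
for r in (225,235,240,245,250,254):
    c=np.where(m[r,290:340])[0]+290
    a,b=plane(d,c[0]-.5,r,.084,1),plane(d,c[-1]+.5,r,.084,1)
    print(r,c[0],c[-1],((a+b)/2)[:2].round(4),np.linalg.norm(a-b).round(4))
rr=np.where(m[190:275,314])[0]+190;print(rr[0],rr[-1],plane(d,314,rr[-1]+.5,.084,1).round(4))
# stand face: bolts as check, centre of 4 bolts
w=((S<80)&(V>170)).astype(np.uint8);w[:, :250]=0;w[:,380:]=0;w[:195]=0;w[250:]=0
n,_,st_,ce=cv2.connectedComponentsWithStats(w)
for i in range(1,n):
    if st_[i,4]>20: print('bolt',ce[i].round(1),st_[i,4],plane(d,*ce[i],.041,1).round(4))
E
```

```text
225 308 326 [ 0.5304 -0.1934] 0.0139
235 308 326 [ 0.5376 -0.1907] 0.014
240 308 326 [ 0.5412 -0.1894] 0.0141
245 308 326 [ 0.5448 -0.1881] 0.0142
250 307 326 [ 0.5486 -0.1871] 0.015
254 308 326 [ 0.5515 -0.1856] 0.0143
205 258 [ 0.5556 -0.1865  0.084 ]
bolt [357.6 207.6] 156 [ 0.5145 -0.1628  0.041 ]
bolt [273.  208.5] 148 [ 0.54   -0.2298  0.041 ]
bolt [274.3 240.1] 104 [ 0.5661 -0.2198  0.041 ]
bolt [357.1 239.5] 102 [ 0.5408 -0.1528  0.041 ]
```

```bash
python3 -c "
from h import *
st();plan([.5395,-.1902,.049],3.496,9,0)"
```

```text
t 2.62 p [ 0.5402 -0.1895  0.1862] yaw -2.7912 zax [-1.e-03 -4.e-04 -1.e+00] q7 2.088 F [ 0.17 -1.31 -0.13] w 0.502
0.01 -0 1.52 -0 -0.001 -0 0; 0.01 -0.01 1.53 -0 -0 -0.001 0; 0.01 -0 1.52 -0 -0 -0 0; 0.01 -0.01 1.53 -0 -0 -0.001 0; 0.01 -0 1.52 -0 -0 -0 0
0.01 -0 1.53 -0 -0 -0.001 0; 0.01 -0.01 1.52 -0 -0 -0 0; 0.01 -0 1.52 -0 -0 -0.001 0; 0.01 -0.01 1.53 -0 -0 0 0
```

>>> jog_arm(rows="0.1 0 2.5 0 0 0 0; 0 0 2.5 0 0 0 0; 0 0 2.5 0 0 0 0; 0 0 2.5 0 0 0 0; 0 0 2.0 0 0 0 0")

```text
time: 3.25
position: [0.5387, -0.1911, 0.0654]
tool_rot: [0.545, -3.093, 0.001]
ft_force: [0.2, 0.3, 0.2]
grip_width: 0.497
grip_force: 0.0
```

>>> jog_arm(rows="0 0 1.2 0 0 0 0; 0 0 0.5 0 0 0 0; 0 0 0 0 0 0 0")

```text
time: 3.62
position: [0.54, -0.1895, 0.0498]
tool_rot: [-0.55, 3.093, -0.0]
ft_force: [0.1, 0.4, 0.2]
grip_width: 0.502
grip_force: 0.0
```

```bash
python3 -c "
from h import *
st();plan([.5395,-.1902,.049],3.496,1,0)"
```

```text
t 3.62 p [ 0.54   -0.1895  0.0498] yaw -2.7895 zax [ 3.e-04 -2.e-04 -1.e+00] q7 2.01 F [0.08 0.37 0.18] w 0.502
0.07 -0.05 0.08 -0 0 -0.002 0
```

>>> jog_arm(rows="0 0 0.1 0 0 0 1; 0 0 0 0 0 0 1; 0 0 0 0 0 0 1; 0 0 0 0 0 0 1; 0 0 0 0 0 0 1", force=45)

```text
time: 4.25
position: [0.5399, -0.1896, 0.0487]
tool_rot: [-0.55, 3.093, -0.001]
ft_force: [0.3, -0.8, 0.2]
grip_width: 0.16
grip_force: 45.0
```

```bash
python3 -c "
from h import *
st()"
```

```text
t 4.25 p [ 0.5399 -0.1896  0.0487] yaw -2.7895 zax [ 4.e-04 -5.e-04 -1.e+00] q7 2.009 F [ 0.29 -0.83  0.18] w 0.16
```

>>> jog_arm(rows="0 0 -1.5 0 0 0 1; 0 0 -3 0 0 0 1; 0 0 -3 0 0 0 1; 0 0 -3.5 0 0 0 1; 0 0 -3.5 0 0 0 1")

```text
time: 4.88
position: [0.5396, -0.1887, 0.1955]
tool_rot: [-0.551, 3.093, 0.0]
ft_force: [0.5, -0.4, -1.4]
grip_width: 0.157
grip_force: 45.0
```

```bash
python3 -c "
from h import *
st();plan([.61,.226,.19],3.55,10,1,1)"
```

```text
t 4.88 p [ 0.5396 -0.1887  0.1955] yaw -2.7888 zax [ 1.e-04  3.e-04 -1.e+00] q7 2.094 F [ 0.55 -0.42 -1.43] w 0.157
-2.1 3.6 0.1 0 0 -0.006 1; -2.1 3.7 0 0 0 -0.005 1; -2.1 3.6 0.1 0 0 -0.006 1; -2.2 3.6 0 0 0 -0.005 1; -2.2 3.6 0.1 0 0 -0.006 1
-2.2 3.6 0 0 0 -0.005 1; -2.2 3.6 0.1 0 0 -0.006 1; -2.2 3.5 0.1 0 0 -0.005 1; -2.3 3.6 0 0 0 -0.006 1; -2.2 3.5 0.1 0 0 -0.006 1
```

>>> jog_arm(rows="-1.2 2 0 0 0 -0.006 1; -2.1 3.6 0.1 0 0 -0.006 1; -2.1 3.6 0.1 0 0 -0.006 1; -2.2 3.6 0 0 0 -0.006 1; -2.2 3.6 0.1 0 0 -0.006 1")

```text
time: 5.5
position: [0.5718, 0.0018, 0.19]
tool_rot: [0.599, -3.083, -0.001]
ft_force: [0.2, 0.4, -0.5]
grip_width: 0.157
grip_force: 45.0
```

>>> jog_arm(rows="-2.2 3.6 0.1 0 0 -0.006 1; -2.2 3.6 0.1 0 0 -0.006 1; -2.2 3.6 0 0 0 -0.006 1; -2.2 3.6 0.1 0 0 -0.006 1; -2.2 3.4 0 0 0 0 1")

```text
time: 6.12
position: [0.6044, 0.2083, 0.1867]
tool_rot: [0.636, -3.074, -0.001]
ft_force: [0.3, -0.8, -1.4]
grip_width: 0.153
grip_force: 45.0
```

>>> jog_arm(rows="-1 1.6 0 0 0 0 1; 0 0 0 0 0 0 1; 0 0 0 0 0 0 1")

```text
time: 6.5
position: [0.6083, 0.2233, 0.187]
tool_rot: [0.633, -3.076, 0.001]
ft_force: [0.4, -0.5, -1.5]
grip_width: 0.158
grip_force: 45.0
```

```bash
python3 -c "
from h import *
st();d=snap('wrist','w2.png');np.save('w2.npy',d,allow_pickle=True)
i=d['img'];print(d['origin'],d['orientation'])"
```

```text
t 6.5 p [0.6083 0.2233 0.187 ] yaw -2.7357 zax [-0.0012 -0.0012 -1.    ] q7 1.345 F [ 0.38 -0.53 -1.54] w 0.158
[0.53620639 0.19236104 0.34905677] [1.62617614 2.47170579 0.36416313]
```

View pics/w2.png

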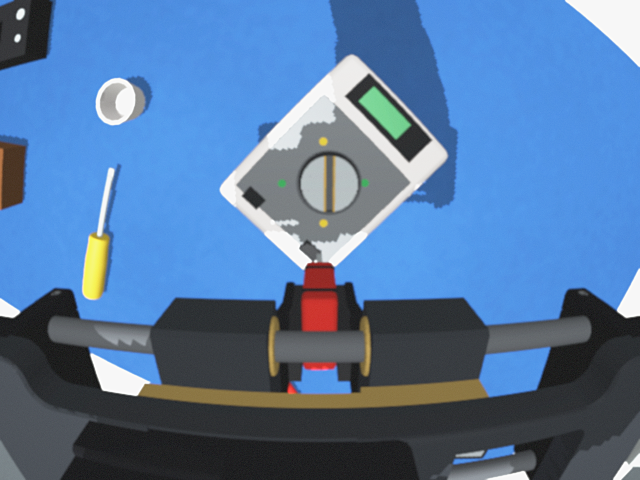

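```bash
python3 - <<'E'
from h import *
d=np.load('w2.npy',allow_pickle=True).item();im=d['img'];hsv=cv2.cvtColor(im,cv2.COLOR_BGR2HSV);H,S,V=[hsv[...,i].astype(int) for i in range(3)]
yy,xx=np.mgrid[:480,:640];near=np.hypot(xx-329,yy-183)<26
br=near&(H>8)&(H<35)&(S>70)
g=cv2.cvtColor(im,cv2.COLOR_BGR2GRAY)
pts=[]
for r in range(162,206,3):
    c=np.where(br[r,310:350])[0]+310
    p=plane(d,(c[0]+c[-1])/2,r,.09,1);pts.append(p[:2]);print(r,c[0],c[-1],p[:2].round(4),(np.linalg.norm(plane(d,c[0]-.5,r,.09,1)-plane(d,c[-1]+.5,r,.09,1))*1e3).round(1)) if r%6==0 else 0
vx,vy,x0,y0=cv2.fitLine(np.float32(pts),cv2.DIST_L2,0,.01,.01).ravel()
a=np.arctan2(vy,vx);print('slot',x0,y0,np.degrees(a))
# disc edge: radial dark minimum -> disc boundary, converted to z=.09
E=[]
for t in np.linspace(0,2*np.pi,72,endpoint=False):
    rs=np.arange(20,38,.25);pr=cv2.remap(g,np.float32([329+rs*np.cos(t)]),np.float32([183+rs*np.sin(t)]),1)[0].astype(float)
    k=np.argmin(np.gradient(cv2.GaussianBlur(pr[None],(9,1),1.5)[0]));E.append([329+rs[k]*np.cos(t),183+rs[k]*np.sin(t)])
P=np.float32([plane(d,*e,.09,1)[:2] for e in E])
A=np.c_[2*P,np.ones(len(P))].astype(float);b=(P**2).sum(1).astype(float)
for _ in range(6):
    s=np.linalg.lstsq(A,b,rcond=None)[0];rr=np.sqrt(s[2]+s[:2]@s[:2]);e=np.sqrt(((A[:,:2]/2-s[:2])**2).sum(1))-rr;ok=abs(e)<max(.0006,2*np.median(abs(e)));A,b=A[ok],b[ok]
print('disc',s[:2],'r',rr,len(A))
def cen(m,z,b):
    m=m.astype(np.uint8);k=np.zeros_like(m);k[b[1]:b[3],b[0]:b[2]]=1
    M=cv2.moments(m*k,True);return plane(d,M['m10']/M['m00'],M['m01']/M['m00'],z,1)[:2]
Y=(H>22)&(H<35)&(S>110);G=(H>50)&(H<80)&(S>100)
y1,y2=cen(Y,.073,(313,132,333,150)),cen(Y,.073,(313,215,333,232));g1,g2=cen(G,.073,(272,173,292,193)),cen(G,.073,(355,173,375,193))
print('dots',y1,y2,g1,g2,'mid',(y1+y2)/2,(g1+g2)/2,'ang',np.degrees(np.arctan2(*(y1-y2)[::-1])),np.linalg.norm(y1-y2))
# blade of key: expected image
E
```

```text
162 324 334 [0.5521 0.2066] 7.6
168 324 334 [0.556  0.2083] 7.7
174 324 334 [0.5599 0.21  ] 7.7
180 324 334 [0.5637 0.2117] 7.7
186 324 334 [0.5677 0.2134] 7.7
192 324 334 [0.5716 0.2151] 7.7
198 324 334 [0.5755 0.2169] 7.8
204 324 334 [0.5795 0.2186] 7.8
slot 0.56573606 0.21258186 23.597982
disc [0.56603413 0.21272031] r 0.020177907267607285 69
dots [0.54061103 0.19717375] [0.59760743 0.22207577] [0.58157475 0.18118329] [0.55656805 0.23816197] mid [0.56910923 0.20962476] [0.5690714  0.20967263] ang -156.39922734888643 0.06219887675423232
```

```bash
python3 -c "
from h import *
st();plan([.566,.2127,.134],3.5535,5,1)"
```

```text
t 6.55 p [0.6086 0.2227 0.1871] yaw -2.7368 zax [-7.0e-04 -1.3e-03 -1.0e+00] q7 1.345 F [ 0.25 -0.24  0.01] w 0.159
0.86 0.15 1.06 -0.001 -0.001 -0.001 1; 0.86 0.16 1.07 0 -0 -0.002 1; 0.86 0.15 1.06 0 -0 -0.001 1; 0.87 0.16 1.06 0 -0 -0.002 1; 0.86 0.16 1.07 0 -0 -0.001 1
```

>>> jog_arm(rows="0.9 0.2 0.8 0 0 -0.004 1; 1 0.2 1.2 0 0 -0.003 1; 1 0.2 1.2 0 0 0 1; 0.9 0.2 1.2 0 0 0 1; 0.5 0 0.9 0 0 0 1")

```text
time: 7.18
position: [0.5653, 0.2135, 0.1337]
tool_rot: [0.644, -3.074, 0.001]
ft_force: [0.3, 0.4, -1.0]
grip_width: 0.154
grip_force: 45.0
```

>>> jog_arm(rows="0 0 0 0 0 0 1; 0 0 0 0 0 0 1")

```text
time: 7.42
position: [0.5668, 0.2143, 0.1349]
tool_rot: [-0.644, 3.074, 0.0]
ft_force: [-0.1, 0.2, -0.3]
grip_width: 0.154
grip_force: 45.0
```

```bash
python3 -c "
from h import *
st();d=snap('wrist');np.save('w3.npy',d,allow_pickle=True)
cv2.imwrite('pics/w3c.png',cv2.resize(d['img'][150:300,230:430],None,fx=4,fy=4,interpolation=cv2.INTER_CUBIC));plan([.566,.2127,.134],3.5535,1,1)"
```

```text
t 7.42 p [0.5668 0.2143 0.1349] yaw -2.7288 zax [ 9.e-04  4.e-04 -1.e+00] q7 1.339 F [-0.06  0.18 -0.34] w 0.154
0.14 -0.13 0.1 0 0.001 0.001 1
```

View pics/w3c.png

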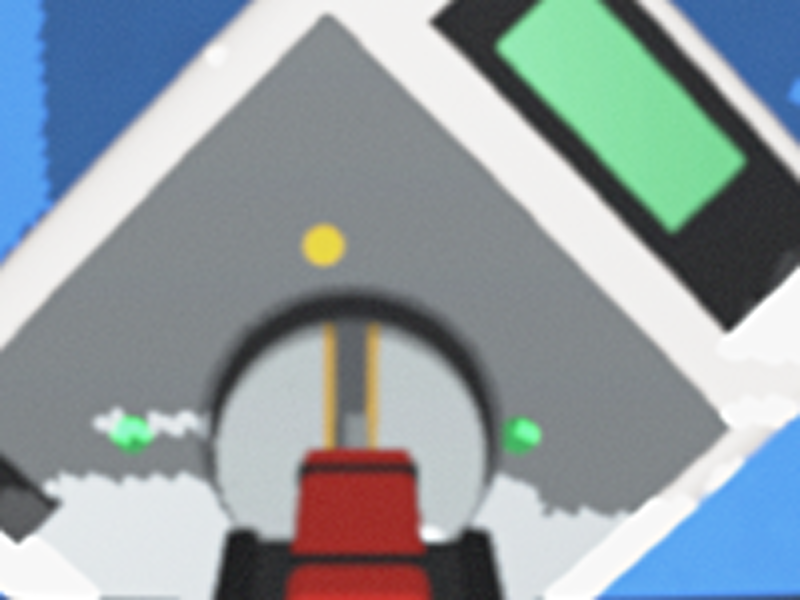

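```bash
python3 - <<'E'
from h import *
d=np.load('w3.npy',allow_pickle=True).item();g=cv2.cvtColor(d['img'],cv2.COLOR_BGR2GRAY)
for r in list(range(234,264,3)): print(r,g[r,308:328])
print(d['img'][240,308:328].tolist())
E
```

```text
234 [172 177 173 166 153 132 112 100  98 100  98  97  99 119 145 160 165 170
 172 168]
237 [201 198 191 181 168 141 115 100  98 100  99  97 104 123 155 171 186 193
 197 201]
240 [196 198 193 179 168 142 112  99 100  98  99  95 101 126 154 175 188 196
 198 196]
243 [199 198 193 181 165 142 112  96  98  99  96  99 102 129 155 174 188 195
 199 199]
246 [198 197 191 179 168 142 115 101  98  98 100  97 104 126 155 175 189 195
 198 199]
249 [199 196 193 182 166 145 114 102  99  97  98  97 102 127 156 176 187 195
 200 198]
252 [198 199 192 181 167 144 117 101 100 104 103 103 110 136 165 176 187 196
 198 198]
255 [200 197 195 182 166 138 110 106 124 137 144 145 148 155 165 176 186 195
 198 199]
258 [199 197 192 182 163 136 108 107 124 140 146 149 148 153 165 179 190 197
 199 198]
261 [184 180 177 164 151 127 104 105 119 130 138 140 138 143 150 163 175 181
 182 183]
[[201, 199, 189], [201, 200, 193], [179, 193, 198], [127, 177, 204], [95, 166, 199], [94, 141, 162], [98, 111, 118], [103, 99, 97], [107, 101, 97], [103, 99, 95], [105, 99, 96], [101, 96, 92], [101, 101, 102], [100, 125, 138], [95, 153, 178], [111, 173, 202], [153, 188, 200], [188, 198, 195], [201, 201, 192], [201, 199, 189]]
```

```bash
python3 - <<'E'
from h import *
d=np.load('w3.npy',allow_pickle=True).item()
u=np.array([np.cos(3.5535),np.sin(3.5535)])
for z in (.099,.101):
    p=plane(d,318.7,253.5,z,1)[:2];print(z,p,'blade centre',p-u*.012, 'need x cm',100*(np.array([.566,.2127])-(p-u*.012))@u)
for z in (.085,.09,.095):
    p=plane(d,317.2,230.8,z,1)[:2];print(p,'disc centre from far slot end',p-u*.0199)
st()
E
```

```text
0.099 [0.55598642 0.20946689] blade centre [0.56698273 0.21427118] need x cm 0.15295635270071137
0.101 [0.5553652  0.20919562] blade centre [0.56636151 0.21399991] need x cm 0.08517018558157433
[0.54773632 0.20486978] disc centre from far slot end [0.56597186 0.2128369 ]
[0.5464807  0.20434497] disc centre from far slot end [0.56471624 0.21231209]
[0.54522508 0.20382016] disc centre from far slot end [0.56346062 0.21178728]
t 7.47 p [0.5668 0.2145 0.135 ] yaw -2.7286 zax [ 1.e-03  5.e-04 -1.e+00] q7 1.339 F [ 0.46  0.04 -1.24] w 0.156
```

>>> jog_arm(rows="0.13 -0.09 0 0 0 0 1; 0 0 0.2 0 0 0 1; 0 0 0.2 0 0 0 1; 0 0 0 0 0 0 1")

```text
time: 7.98
position: [0.5652, 0.2128, 0.1302]
tool_rot: [0.644, -3.074, 0.0]
ft_force: [1.1, 0.3, -0.7]
grip_width: 0.163
grip_force: 45.0
```

>>> jog_arm(rows="0 0 0.1 0 0 0 1; 0 0 0.1 0 0 0 1; 0 0 0 0 0 0 1")

```text
time: 8.35
position: [0.5653, 0.2128, 0.1284]
tool_rot: [0.644, -3.075, 0.0]
ft_force: [-0.6, 0.2, -0.6]
grip_width: 0.156
grip_force: 45.0
```

```bash
python3 -c "
from h import *
st();d=snap('wrist');g=cv2.cvtColor(d['img'],cv2.COLOR_BGR2GRAY)
for r in range(237,264,3): print(r,g[r,308:328])
plan([.566,.2127,.128],3.5535,1,1)"
```

```text
t 8.35 p [0.5653 0.2128 0.1284] yaw -2.7284 zax [-2.e-04 -1.e-04 -1.e+00] q7 1.338 F [-0.57  0.17 -0.55] w 0.156
237 [ 87  93 101 107 104 105 102  97  91  93  93  94  93  87  90  95 103 104
 109 100]
240 [156 163 163 164 160 154 137 114 102 101 100  99  99  99 109 130 146 155
 161 162]
243 [200 200 202 194 183 169 149 119 101 100 100 100  99 100 115 142 166 180
 189 198]
246 [198 200 198 196 183 169 147 117 101  97 101  97  98  99 114 142 168 180
 194 199]
249 [200 202 198 195 184 168 148 116 101  99 100  99 100 103 115 143 166 181
 192 199]
252 [200 201 199 196 182 168 147 118 104 105 105 104 103 103 116 144 167 184
 190 199]
255 [199 198 201 194 183 171 147 121 125 140 147 148 147 136 128 143 167 182
 193 199]
258 [202 200 201 195 183 166 147 123 126 142 148 148 147 139 131 147 168 182
 193 200]
261 [184 181 181 180 167 154 135 118 119 133 139 140 140 131 132 142 155 169
 179 182]
-0.06 -0.04 0.05 -0 -0 0.001 1
```

>>> jog_arm(rows="0 0 0.1 0 0 0 1; 0 0 0.1 0 0 0 1; 0 0 0.1 0 0 0 1; 0 0 0 0 0 0 1")

```text
time: 8.9
position: [0.5653, 0.2129, 0.1254]
tool_rot: [0.645, -3.075, 0.0]
ft_force: [-0.7, 0.5, -1.2]
grip_width: 0.151
grip_force: 45.0
```

>>> jog_arm(rows="0 0 0.1 0 0 0 1; 0 0 0.1 0 0 0 1; 0 0 0 0 0 0 1")

```text
time: 9.28
position: [0.5653, 0.2129, 0.1234]
tool_rot: [0.644, -3.075, 0.0]
ft_force: [-0.0, -0.9, -0.7]
grip_width: 0.16
grip_force: 45.0
```

>>> jog_arm(rows="0 0 0.1 0 0 0 1; 0 0 0.1 0 0 0 1; 0 0 0 0 0 0 1")

```text
time: 9.65
position: [0.5653, 0.2129, 0.1214]
tool_rot: [0.644, -3.074, 0.0]
ft_force: [0.1, 0.7, -1.6]
grip_width: 0.156
grip_force: 45.0
```

>>> jog_arm(rows="0 0 0.1 0 0 0 1; 0 0 0.1 0 0 0 1; 0 0 0 0 0 0 1")

```text
time: 10.02
position: [0.5652, 0.2128, 0.1194]
tool_rot: [0.644, -3.074, 0.0]
ft_force: [0.3, 0.1, -1.0]
grip_width: 0.151
grip_force: 45.0
```

>>> jog_arm(rows="0 0 0.1 0 0 0 1; 0 0 0 0 0 0 1")

```text
time: 10.28
position: [0.5653, 0.2128, 0.1184]
tool_rot: [0.644, -3.075, 0.0]
ft_force: [0.3, 0.5, -0.0]
grip_width: 0.158
grip_force: 45.0
```

>>> jog_arm(rows="0 0 0.1 0 0 0 1; 0 0 0 0 0 0 1")

```text
time: 10.52
position: [0.5653, 0.2128, 0.1174]
tool_rot: [0.644, -3.075, 0.0]
ft_force: [0.4, -0.1, -1.0]
grip_width: 0.155
grip_force: 45.0
```

>>> jog_arm(rows="0 0 0.1 0 0 0 1; 0 0 0 0 0 0 1")

```text
time: 10.78
position: [0.5655, 0.2129, 0.1167]
tool_rot: [-0.644, 3.075, -0.0]
ft_force: [0.1, -0.2, 1.6]
grip_width: 0.157
grip_force: 45.0
```

>>> jog_arm(rows="0 0 0.1 0 0 0 1; 0 0 0 0 0 0 1")

```text
time: 11.02
position: [0.5655, 0.213, 0.1161]
tool_rot: [-0.645, 3.074, -0.0]
ft_force: [-0.5, -1.3, 4.5]
grip_width: 0.158
grip_force: 45.0
```

>>> jog_arm(rows="0 0 0.1 0 0 0 1; 0 0 0 0 0 0 1")

```text
time: 11.28
position: [0.5655, 0.213, 0.1151]
tool_rot: [-0.644, 3.074, -0.0]
ft_force: [-1.3, -1.5, 5.9]
grip_width: 0.156
grip_force: 45.0
```

>>> jog_arm(rows="0 0 0.1 0 0 0 1; 0 0 0 0 0 0 1")

```text
time: 11.52
position: [0.5656, 0.213, 0.1143]
tool_rot: [-0.644, 3.074, -0.001]
ft_force: [-2.0, -1.3, 7.7]
grip_width: 0.156
grip_force: 45.0
```

>>> jog_arm(rows="0 0 0.1 0 0 0 1; 0 0 0 0 0 0 1; 0 0 0.1 0 0 0 1; 0 0 0 0 0 0 1")

```text
time: 12.02
position: [0.5656, 0.2131, 0.1127]
tool_rot: [-0.644, 3.074, -0.001]
ft_force: [-2.5, -1.7, 9.6]
grip_width: 0.162
grip_force: 45.0
```

>>> jog_arm(rows="0 0 0.07 0 0 0 1; 0 0 0 0 0 0 1")

```text
time: 12.28
position: [0.5656, 0.2131, 0.1122]
tool_rot: [-0.644, 3.074, -0.001]
ft_force: [-3.2, -1.4, 11.2]
grip_width: 0.159
grip_force: 45.0
```

```bash
python3 -c "
from h import *
s=st();print(s['torque'])"
```

```text
t 12.28 p [0.5656 0.2131 0.1122] yaw -2.7284 zax [ 9.e-04 -4.e-04 -1.e+00] q7 1.327 F [-3.17 -1.39 11.24] w 0.159
[-0.31720396  0.64735598  0.02557752]
```

>>> jog_arm(rows="0 0 0 0 0 0.08 1; 0 0 0 0 0 0.08 1; 0 0 0 0 0 0.08 1; 0 0 0 0 0 0 1")

```text
time: 12.78
position: [0.5662, 0.2132, 0.1125]
tool_rot: [-0.27, 3.128, -0.0]
ft_force: [-1.9, -2.1, 9.6]
grip_width: 0.159
grip_force: 45.0
```

```bash
python3 -c "
from h import *
s=st();print(s['torque'])"
```

```text
t 12.78 p [0.5662 0.2132 0.1125] yaw -2.9691 zax [ 2.3e-03 -1.0e-04 -1.0e+00] q7 1.104 F [-1.85 -2.11  9.63] w 0.159
[-0.23865094  0.31833712  0.05840264]
```

>>> jog_arm(rows="0 0 0.04 0 0 0.08 1; 0 0 0 0 0 0.08 1; 0 0 0 0 0 0.08 1; 0 0 0 0 0 0 1")

```text
time: 13.28
position: [0.5663, 0.213, 0.1122]
tool_rot: [0.106, 3.137, -0.0]
ft_force: [-2.7, -1.6, 10.2]
grip_width: 0.156
grip_force: 45.0
```

```bash
python3 -c "
from h import *
s=st();print(s['torque'])"
```

```text
t 13.28 p [0.5663 0.213  0.1122] yaw 3.074 zax [ 2.5e-03 -3.0e-04 -1.0e+00] q7 0.88 F [-2.7  -1.62 10.16] w 0.156
[-0.29699457  0.36445245  0.01273708]
```

>>> jog_arm(rows="0 0 0.03 0 0 0.09 1; 0 0 0 0 0 0.09 1; 0 0 0 0 0 0.09 1; 0 0 0 0 0 0.09 1; 0 0 0 0 0 0 1")

```text
time: 13.9
position: [0.5664, 0.2127, 0.112]
tool_rot: [0.666, 3.067, -0.0]
ft_force: [-2.0, -2.3, 10.5]
grip_width: 0.152
grip_force: 45.0
```

```bash
python3 -c "
from h import *
s=st();print(s['torque'])"
```

```text
t 13.9 p [0.5664 0.2127 0.112 ] yaw 2.7139 zax [ 2.6e-03 -7.0e-04 -1.0e+00] q7 0.542 F [-2.05 -2.31 10.54] w 0.152
[-0.4496237   0.36232793 -0.0059357 ]
```

```bash
python3 -c "
from h import *
d=snap('wrist');cv2.imwrite('pics/w4c.png',cv2.resize(d['img'][150:300,230:430],None,fx=4,fy=4,interpolation=cv2.INTER_CUBIC))"
```

```text
(no output)
```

View pics/w4c.png

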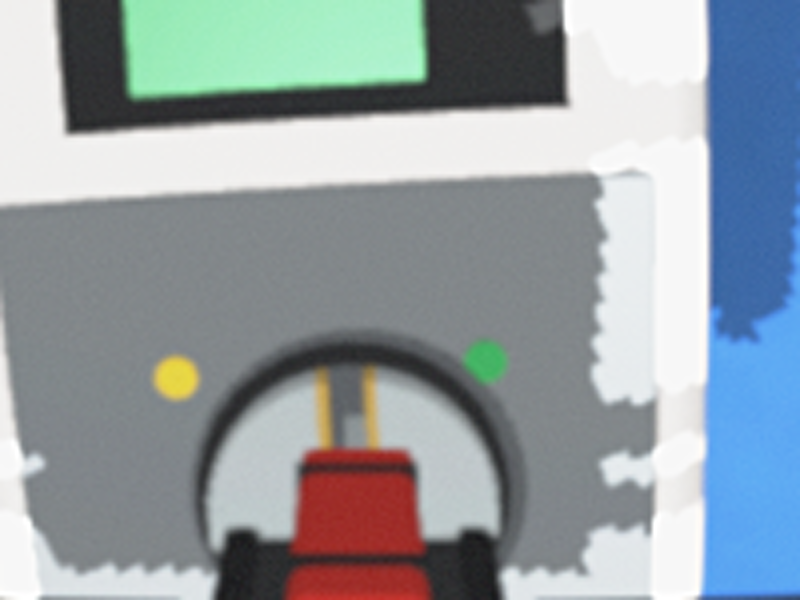

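>>> jog_arm(rows="0 0 0.03 0 0 0.09 1; 0 0 0 0 0 0.09 1; 0 0 0 0 0 0.09 1; 0 0 0 0 0 0.09 1; 0 0 0 0 0 0 1")

```text
time: 14.58
position: [0.5664, 0.2124, 0.1117]
tool_rot: [1.205, 2.898, 0.0]
ft_force: [-1.8, -1.9, 10.8]
grip_width: 0.157
grip_force: 45.0
```

>>> jog_arm(rows="0 0 0.02 0 0 0.09 1; 0 0 0 0 0 0.09 1; 0 0 0 0 0 0.06 1; 0 0 0 0 0 0 1")

```text
time: 15.08
position: [0.5663, 0.2123, 0.1115]
tool_rot: [1.543, 2.734, -0.0]
ft_force: [-1.0, -3.3, 11.1]
grip_width: 0.162
grip_force: 45.0
```

```bash
python3 - <<'E'
from h import *
s=st();print(s['torque'])
d=snap('wrist');hsv=cv2.cvtColor(d['img'],cv2.COLOR_BGR2HSV);H,S=hsv[...,0].astype(int),hsv[...,1].astype(int)
m=((H>8)&(H<35)&(S>70)).astype(np.uint8);k=np.zeros_like(m);k[232:261,305:332]=1;m*=k
z=.0846;P=[]
for r in range(232,261):
    c=np.where(m[r])[0]
    if len(c)>4 and c[-1]-c[0]>8: P.append(plane(d,(c[0]+c[-1])/2,r,z,1)[:2])
vx,vy,_,_=cv2.fitLine(np.float32(P),cv2.DIST_L2,0,.01,.01).ravel();print(len(P),'slot ang',np.degrees(np.arctan2(vy,vx))%180,'target',(23.6-90)%180)
E
```

```text
t 15.07 p [0.5663 0.2123 0.1115] yaw 2.1139 zax [ 0.0023 -0.0013 -1.    ] q7 -0.024 F [-1.02 -3.33 11.1 ] w 0.162
[-0.6878577   0.40309506  0.03114922]
19 slot ang 122.46363 target 113.6
```

>>> jog_arm(rows="0 0 0 0 0 0.07 1; 0 0 0 0 0 0.07 1; 0 0 0 0 0 0 1")

```text
time: 15.5
position: [0.5663, 0.2122, 0.1115]
tool_rot: [1.731, 2.619, -0.0]
ft_force: [-1.9, -2.7, 11.6]
grip_width: 0.159
grip_force: 45.0
```

```bash
cat > slot.py <<'E'
from h import *
s=st();print(s['torque'])
d=snap('wrist');hsv=cv2.cvtColor(d['img'],cv2.COLOR_BGR2HSV);H,S=hsv[...,0].astype(int),hsv[...,1].astype(int)
m=((H>8)&(H<35)&(S>70)).astype(np.uint8);k=np.zeros_like(m);k[232:261,305:332]=1;m*=k
z=.0846;P=[]
for r in range(232,261):
    c=np.where(m[r])[0]
    if len(c)>4 and c[-1]-c[0]>8: P.append(plane(d,(c[0]+c[-1])/2,r,z,1)[:2])
vx,vy,_,_=cv2.fitLine(np.float32(P),cv2.DIST_L2,0,.01,.01).ravel();print(len(P),'slot ang',np.degrees(np.arctan2(vy,vx))%180,'target',(23.6-90)%180)
E
python3 slot.py
```

```text
t 15.5 p [0.5663 0.2122 0.1115] yaw 1.9737 zax [ 0.0021 -0.0015 -1.    ] q7 -0.157 F [-1.88 -2.7  11.63] w 0.159
[-0.76608188  0.54943047  0.02774569]
19 slot ang 114.15045 target 113.6
```

>>> jog_arm(rows="0 0 0 0 0 0.03 1; 0 0 -0.1 0 0 0 1; 0 0 -0.1 0 0 0 1; 0 0 -0.1 0 0 0 1; 0 0 0 0 0 0 1")

```text
time: 16.18
position: [0.5662, 0.2121, 0.1138]
tool_rot: [1.769, 2.593, 0.0]
ft_force: [-0.5, -1.8, 7.1]
grip_width: 0.158
grip_force: 45.0
```

>>> jog_arm(rows="0 0 -0.1 0 0 0 1; 0 0 -0.1 0 0 0 1; 0 0 -0.05 0 0 -0.03 1; 0 0 0 0 0 0 1")

```text
time: 16.68
position: [0.5662, 0.2124, 0.1158]
tool_rot: [1.73, 2.62, 0.001]
ft_force: [0.6, -1.3, 5.1]
grip_width: 0.155
grip_force: 45.0
```

```bash
python3 slot.py
```

```text
t 16.68 p [0.5662 0.2124 0.1158] yaw 1.9744 zax [ 1.8e-03 -6.0e-04 -1.0e+00] q7 -0.154 F [ 0.58 -1.28  5.1 ] w 0.155
[-0.42167915 -0.12867957 -0.05424263]
18 slot ang 114.853516 target 113.6
```

>>> jog_arm(rows="0 0 -0.1 0 0 0 1; 0 0 -0.1 0 0 0 1; 0 0 0 0 0 0 1")

```text
time: 17.1
position: [0.5649, 0.2131, 0.1167]
tool_rot: [-1.73, -2.622, 0.001]
ft_force: [0.8, -1.0, 0.6]
grip_width: 0.159
grip_force: 45.0
```

>>> jog_arm(rows="0 0 -0.2 0 0 0 1; 0 0 -0.4 0 0 0 1; 0 0 -0.6 0 0 0 1; 0 0 -0.8 0 0 0 1; 0 0 -1 0 0 0 1")

```text
time: 17.73
position: [0.5654, 0.2129, 0.1478]
tool_rot: [1.731, 2.622, -0.0]
ft_force: [-0.6, -0.3, -0.3]
grip_width: 0.16
grip_force: 45.0
```

>>> jog_arm(rows="-0.5 0 -2 0 0 0 1; -1 0 -2 0 0 0 1; -1.5 0 -2 0 0 0 1; -1 0 0 0 0 0 1; 0 0 0 0 0 0 1")

```text
time: 18.35
position: [0.5815, 0.1742, 0.2066]
tool_rot: [-1.734, -2.619, 0.002]
ft_force: [0.3, 0.4, -1.3]
grip_width: 0.155
grip_force: 45.0
```

```bash
python3 - <<'E'
from h import *
st();d=snap('wrist');np.save('w5.npy',d,allow_pickle=True)
cv2.imwrite('pics/w5c.png',cv2.resize(d['img'][100:300,200:440],None,fx=3,fy=3,interpolation=cv2.INTER_CUBIC))
plan([.5398,-.1897,.19],3.4937,12,1,1)
E
```

```text
t 18.35 p [0.5815 0.1742 0.2066] yaw 1.972 zax [-7.e-04 -8.e-04 -1.e+00] q7 -0.051 F [ 0.34  0.42 -1.32] w 0.155
-2.7 -1.5 0.1 -0.002 -0 -0.127 1; -2.4 -1.8 0.2 0 -0 -0.126 1; -2.2 -2.2 0.1 0 -0 -0.127 1; -1.9 -2.3 0.1 0 -0 -0.127 1; -1.6 -2.7 0.2 0.001 -0 -0.126 1
-1.3 -2.8 0.1 -0 -0 -0.127 1; -0.9 -2.9 0.1 -0 -0 -0.127 1; -0.5 -3 0.2 -0 -0 -0.127 1; -0.1 -3.1 0.1 -0 -0 -0.126 1; 0.2 -3 0.1 -0 -0 -0.127 1
0.7 -3 0.2 -0 -0 -0.127 1; 1 -2.9 0.1 -0 -0.001 -0.126 1
```

View pics/w5c.png

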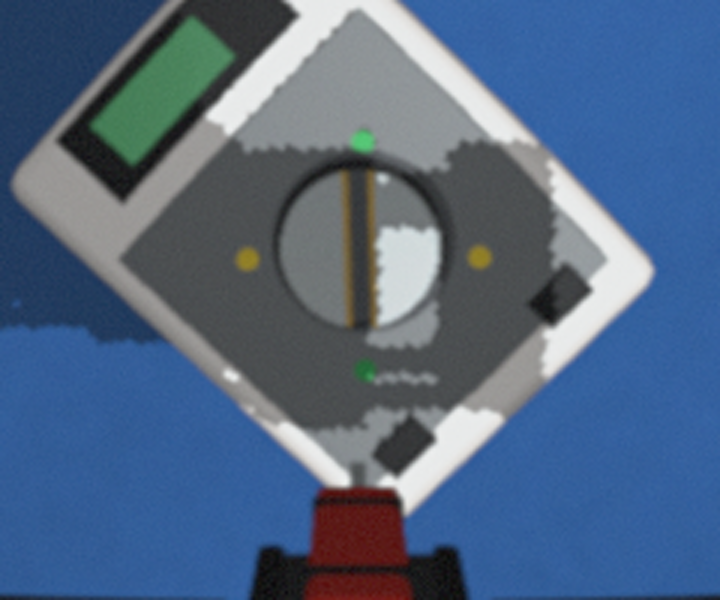

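>>> jog_arm(rows="-2.7 -1.5 0.1 0 0 -0.127 1; -2.4 -1.8 0.2 0 0 -0.126 1; -2.2 -2.2 0.1 0 0 -0.127 1; -1.9 -2.3 0.1 0 0 -0.127 1; -1.6 -2.7 0.2 0 0 -0.126 1")

```text
time: 19.02
position: [0.5629, 0.0239, 0.1991]
tool_rot: [-0.82, -3.031, -0.0]
ft_force: [-0.0, -0.3, -1.5]
grip_width: 0.159
grip_force: 45.0
```

>>> jog_arm(rows="-1.3 -2.8 0.1 0 0 -0.127 1; -0.9 -2.9 0.1 0 0 -0.127 1; -0.5 -3 0.2 0 0 -0.127 1; -0.1 -3.1 0.1 0 0 -0.126 1; 0.2 -3 0.1 0 0 -0.127 1")

```text
time: 19.65
position: [0.5468, -0.128, 0.1931]
tool_rot: [0.166, -3.136, -0.001]
ft_force: [0.1, 0.2, -0.8]
grip_width: 0.156
grip_force: 45.0
```

>>> jog_arm(rows="0.7 -3 0.2 0 0 -0.127 1; 1 -2.9 0.1 0 0 -0.126 1; 0 0 0 0 0 0 1; 0 0 0 0 0 0 1")

```text
time: 20.15
position: [0.5403, -0.1874, 0.1905]
tool_rot: [0.552, -3.092, -0.003]
ft_force: [0.4, -0.5, -0.8]
grip_width: 0.155
grip_force: 45.0
```

```bash
python3 - <<'E'
from h import *
st()
plan([.5399,-.1896,.09],3.4937,5,1,2)
E
```

```text
t 20.15 p [ 0.5403 -0.1874  0.1905] yaw -2.7882 zax [-9.0e-04  1.6e-03 -1.0e+00] q7 2.13 F [ 0.4  -0.53 -0.82] w 0.155
0.02 -0.04 2.01 0.002 -0 0 1; 0.02 -0.04 2.01 -0 -0 0.001 1; 0.02 -0.04 2.01 -0 -0 -0 1; 0.03 -0.04 2.01 -0 -0 0 1; 0.02 -0.04 2.01 -0 -0 0 1
```

>>> jog_arm(rows="0.05 -0.1 2 0 0 0 1; 0.05 -0.1 2.5 0 0 0 1; 0 0 2.5 0 0 0 1; 0 0 2 0 0 0 1; 0 0 1 0 0 0 1")

```text
time: 20.78
position: [0.5397, -0.19, 0.0899]
tool_rot: [0.554, -3.091, -0.002]
ft_force: [-0.3, 0.5, 0.2]
grip_width: 0.158
grip_force: 45.0
```

>>> jog_arm(rows="0 0 0 0 0 0 1; 0 0 0 0 0 0 1; 0 0 0 0 0 0 1")

```text
time: 21.15
position: [0.5407, -0.1915, 0.0921]
tool_rot: [-0.551, 3.091, -0.002]
ft_force: [0.2, -0.5, 0.0]
grip_width: 0.16
grip_force: 45.0
```

```bash
python3 - <<'E'
from h import *
st();d=snap('wrist')
cv2.imwrite('pics/w6c.png',cv2.resize(d['img'][170:320,220:420],None,fx=4,fy=4,interpolation=cv2.INTER_CUBIC))
plan([.5399,-.1896,.085],3.4937,1,1,2)
E
```

```text
t 21.15 p [ 0.5407 -0.1915  0.0921] yaw -2.7886 zax [ 1.5e-03 -8.0e-04 -1.0e+00] q7 2.096 F [ 0.16 -0.48  0.01] w 0.16
-0 0.21 0.7 -0.001 0.001 0.001 1
```

View pics/w6c.png

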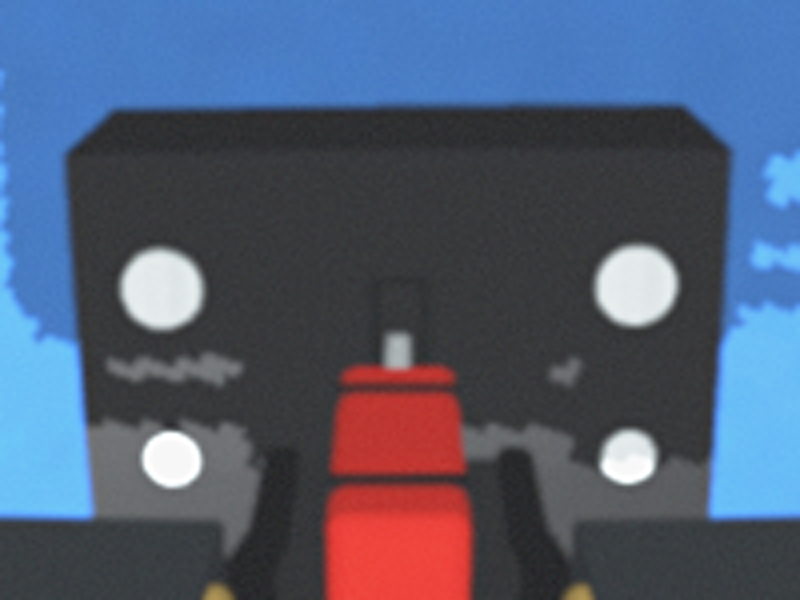

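>>> jog_arm(rows="0 0.1 0.5 0 0 0 1; 0 0 0.5 0 0 0 1; 0 0 0.4 0 0 0 1; 0 0 0.3 0 0 0 1; 0 0 0 0 0 0 1")

```text
time: 21.82
position: [0.5395, -0.1903, 0.0738]
tool_rot: [0.552, -3.092, -0.0]
ft_force: [-0.8, 1.0, -1.0]
grip_width: 0.155
grip_force: 45.0
```

```bash
python3 - <<'E'
from h import *
st();plan([.5399,-.1896,.0487],3.4937,1,1,2)
d=snap('wrist');g=cv2.cvtColor(d['img'],cv2.COLOR_BGR2GRAY)
for r in (244,247,250,253,256): print(g[r,308:330])
E
```

```text
t 21.82 p [ 0.5395 -0.1903  0.0738] yaw -2.7884 zax [-6.e-04  2.e-04 -1.e+00] q7 2.086 F [-0.85  0.95 -0.96] w 0.155
-0.06 0.05 2.51 0 -0 0.001 1
[56 57 58 58 55 59 58 61 58 58 58 58 57 59 56 57 59 56 60 54 58 58]
[58 55 60 59 58 55 59 59 61 60 59 58 57 61 59 59 59 61 57 61 59 58]
[54 52 52 54 58 54 56 53 53 52 54 53 54 51 50 54 54 57 56 61 60 59]
[ 55  52  50  50  56  57  59  65  85 108 117 122 120 107  84  59  54  54
  59  60  57  59]
[ 55  57  50  50  55  59  58  76 117 159 180 184 181 165 124  76  53  56
  59  60  57  57]
```

>>> jog_arm(rows="0 0 0.2 0 0 0 1; 0 0 0.3 0 0 0 1; 0 0 0.3 0 0 0 1; 0 0 0 0 0 0 1")

```text
time: 22.38
position: [0.5395, -0.1902, 0.0658]
tool_rot: [0.552, -3.092, -0.0]
ft_force: [0.0, -0.3, -0.9]
grip_width: 0.159
grip_force: 45.0
```

>>> jog_arm(rows="0 0 0.3 0 0 0 1; 0 0 0.3 0 0 0 1; 0 0 0.3 0 0 0 1; 0 0 0 0 0 0 1")

```text
time: 22.88
position: [0.5395, -0.1902, 0.0568]
tool_rot: [0.552, -3.092, -0.0]
ft_force: [0.2, -0.0, -0.5]
grip_width: 0.158
grip_force: 45.0
```

```bash
python3 -c "
from h import *
st()"
```

```text
t 22.88 p [ 0.5395 -0.1902  0.0568] yaw -2.7883 zax [-7.e-04  2.e-04 -1.e+00] q7 2.077 F [ 0.19 -0.04 -0.49] w 0.158
```

Going in freely; lower the last 8 mm.

>>> jog_arm(rows="0 0 0.3 0 0 0 1; 0 0 0.2 0 0 0 1; 0 0 0.15 0 0 0 1; 0 0 0 0 0 0 1")

```text
time: 23.38
position: [0.5396, -0.1903, 0.0505]
tool_rot: [0.552, -3.092, -0.0]
ft_force: [-0.3, 0.5, -0.4]
grip_width: 0.159
grip_force: 45.0
```

>>> jog_arm(rows="0 0 0.1 0 0 0 1; 0 0 0 0 0 0 1")

```text
time: 23.62
position: [0.5397, -0.1903, 0.0496]
tool_rot: [0.552, -3.093, 0.0]
ft_force: [1.2, 0.0, 0.4]
grip_width: 0.154
grip_force: 45.0
```

>>> jog_arm(rows="0 0 0.05 0 0 0 1; 0 0 0 0 0 0 1")

```text
time: 23.88
position: [0.5397, -0.1903, 0.0491]
tool_rot: [0.552, -3.093, 0.0]
ft_force: [-0.3, -0.1, -0.5]
grip_width: 0.155
grip_force: 45.0
```

>>> jog_arm(rows="0 0 0.04 0 0 0 1; 0 0 0 0 0 0 1")

```text
time: 24.12
position: [0.5398, -0.1903, 0.0488]
tool_rot: [-0.552, 3.093, -0.0]
ft_force: [-0.1, -0.7, -1.0]
grip_width: 0.154
grip_force: 45.0
```

>>> jog_arm(rows="0 0 0 0 0 0 0.3; 0 0 0 0 0 0 0.1; 0 0 0 0 0 0 0.1; 0 0 0 0 0 0 0.1")

```text
time: 24.62
position: [0.5397, -0.1904, 0.0488]
tool_rot: [-0.552, 3.093, -0.0]
ft_force: [-0.5, -0.2, 0.1]
grip_width: 0.435
grip_force: 0.0
```

>>> jog_arm(rows="0 0 -1 0 0 0 0.1; 0 0 -2 0 0 0 0.1; 0 0 -3 0 0 0 0.1; 0 0 -4 0 0 0 0.1; 0 0 -4 0 0 0 0.1")

```text
time: 25.25
position: [0.54, -0.1902, 0.1917]
tool_rot: [-0.552, 3.091, -0.002]
ft_force: [1.0, 0.0, 0.1]
grip_width: 0.45
grip_force: 0.0
```

>>> jog_arm(rows="0 0 0 0 0 0 0.1; 0 0 0 0 0 0 0.1")

```text
time: 25.5
position: [0.5397, -0.1903, 0.1894]
tool_rot: [-0.552, 3.092, -0.001]
ft_force: [0.3, 1.0, -0.6]
grip_width: 0.449
grip_force: 0.0
```

```bash
python3 - <<'E'
from h import *
st();d=snap('scene');w=snap('wrist')
cv2.imwrite('pics/f.png',np.hstack([cv2.resize(d['img'][150:350,130:580],(490,218)),cv2.resize(w['img'][140:310,220:420],(256,218))]))
E
```

```text
t 25.5 p [ 0.5397 -0.1903  0.1894] yaw -2.7883 zax [ 7.e-04 -7.e-04 -1.e+00] q7 2.134 F [ 0.34  1.01 -0.63] w 0.449
```

View pics/f.png

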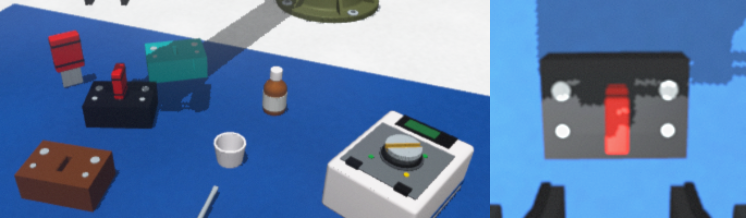

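The key stands upright in the black stand (around pixel 120,82). The fastener's slot lies along the green dots, and nothing else has moved.

```bash
python3 -c "
from bench import ticket
print(ticket.close_job())"
```

```text
the job is handed in; nothing more can be done
None
```

The fastener is turned a quarter turn clockwise and popped up locked, the key is back upright in the black stand's pocket, and the job was handed in at 25.5 s; wrist-force readings during the work peaked near 12 N.

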